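# Press home the vial that has crept out of the rotator wheel

## Task

One of the six amber vials on the tilted rotator wheel has crept out, so that a gap and the blue sealing ring on its plug show between its white stopper collar and the wheel, where the others sit tight. With closed fingertips press gently on the flat glass end of that vial until it is fully home like the others, not gripping its sides, not pulling it, not touching the other vials and not turning the wheel; then withdraw the hand well clear so that the wheel could be run. Leave the bottle, the beaker and the spare vials on the bench where they stand.

Things in the scene. Friction and masses are not known exactly. Their poses are not given: they have to be found in the camera images.
- rotator: the rotator's fixed white base, a box 300 x 150 x 56 mm under the wheel, with yoke and motor. Origin on the bench below the centre of the wheel's face; the base reaches 170 mm to -x (control deck, not used) and 130 mm to +x of it. The wheel leans towards its -x side. The switched-off motor holds the wheel: it turns if a vial is pushed sideways with over about 12 N.
- wheel: grey carrier disc, 210 mm across, 16 mm thick, tilted 25 deg from level. Origin: centre of its upper face, 185 mm above the bench; z: its axis, up out of the face; x: towards the crept vial's socket. Sockets every 45 deg at 78 mm radius: +x the crept vial, +y and -y empty, vials b to f in the other five. A hub nut, 28 mm across, stands 16 mm above the face's centre.
- crept_vial: vial to press home: amber glass, upside down on a white stopper, a blue ring showing in the gap. Origin: centre of the underside of the stopper's collar; z along the vial, out of the wheel. From there collar (23 mm across) to 10 mm, glass (27 mm across) from 15 mm, flat end at 50 mm. The origin's height over the wheel's face is the gap: 10 to 14 mm at the start, 0 fully home. 40 g.
- crept_vial_end (a point): centre of the flat outer glass end of the crept vial, 27 mm across, the spot to press (axes as the crept vial's). The vial slides only along its z, with a steady 4 N of friction (a little more when pressed faster), stays where it is left and stops firmly at gap 0, this point then 50 mm above the wheel's face; the soft stopper gives 1 mm per 4 N, up to 4 mm, and springs back. The glass bears at most 30 N.
- crept_vial_side: the side wall of the crept vial, from 15 to 41 mm along its z (same origin and axes as the crept vial); the flat end and its rim are not part of it. It must not be gripped.
- vial_b: amber vial plugged upside down into the wheel, like the crept one but fully home: collar tight on the face, glass end 50 mm above it. Origin on the wheel's face at the centre of its collar; z along the vial, out of the wheel. It must not be touched.
- vial_c: amber vial plugged upside down into the wheel, like the crept one but fully home: collar tight on the face, glass end 50 mm above it. Origin on the wheel's face at the centre of its collar; z along the vial, out of the wheel. It must not be touched.
- vial_d: amber vial plugged upside down into the wheel, like the crept one but fully home: collar tight on the face, glass end 50 mm above it. Origin on the wheel's face at the centre of its collar; z along the vial, out of the wheel. It must not be touched.
- vial_e: amber vial plugged upside down into the wheel, like the crept one but fully home: collar tight on the face, glass end 50 mm above it. Origin on the wheel's face at the centre of its collar; z along the vial, out of the wheel. It must not be touched.
- vial_f: amber vial plugged upside down into the wheel, like the crept one but fully home: collar tight on the face, glass end 50 mm above it. Origin on the wheel's face at the centre of its collar; z along the vial, out of the wheel. It must not be touched.
- bottle: loose round glass bottle with red screw cap, 72 mm across, 145 mm high, 300 g, upright on the bench; origin at the centre of its underside. Not part of the work.
- beaker: loose open glass beaker, 60 mm across, 70 mm high, 90 g, upright on the bench; origin at the centre of its underside. Not part of the work.
- spare_vial_1: loose amber spare vial standing upright on the bench on its glass bottom, 27 mm across, 50 mm high with its white stopper on top, 35 g; origin at the centre of its underside. Not part of the work.
- spare_vial_2: loose amber spare vial standing upright on the bench on its glass bottom, 27 mm across, 50 mm high with its white stopper on top, 35 g; origin at the centre of its underside. Not part of the work.

How it is judged:
On the way:
1. the crept vial is pressed home (gap under 2 mm) with the fingers on it (z of crept_vial in the frame of wheel below 0.002 m and contact force between the fingers and crept_vial above 0.3 N), for 0.05 s.
At the end, for the whole second after the job is handed in: The crept vial is at rest with its collar within 2 mm of the wheel's face; the grasp point is at least 110 mm from that collar (tips some 40 mm clear of the glass); the other vials are within 8 mm and the bottle, beaker and spare vials, upright, within 10 mm of where they started (z of crept_vial in the frame of wheel between -0.002 and 0.002 m and linear speed of crept_vial below 0.01 m/s and distance between the grasp point and crept_vial above 0.11 m and distance of each of vial_b, vial_c, vial_d, vial_e, vial_f from where it was at the start of the episode below 0.008 m and distance of each of bottle, beaker, spare_vial_1, spare_vial_2 from where it was at the start of the episode below 0.01 m and angle between each of bottle, beaker, spare_vial_1, spare_vial_2's own z axis and vertical below 0.1 rad); the robot touches nothing.
It fails at once if another vial on the wheel is touched (over 0.5 N) (contact force between any of the fingers, the arm and vial_b above 0.5 N or contact force between any of the fingers, the arm and vial_c above 0.5 N or contact force between any of the fingers, the arm and vial_d above 0.5 N or contact force between any of the fingers, the arm and vial_e above 0.5 N or contact force between any of the fingers, the arm and vial_f above 0.5 N).
It fails at once if the glass is pressed harder than 30 N (contact force between the fingers and crept_vial above 30 N).
It fails at once if the crept vial is gripped or pushed by its side wall (over 1 N) (contact force between any of the fingers, the arm and crept_vial_side above 1 N).
It fails at once if the crept vial is pulled further out (gap over 18 mm) or the wheel is turned (a seated vial moves over 8 mm) (z of crept_vial in the frame of wheel above 0.018 m or distance of any of vial_b, vial_d from where it was at the start of the episode above 0.008 m).
It fails at once if the bottle, beaker or a spare vial is moved over 10 mm or tipped (distance of any of bottle, beaker, spare_vial_1, spare_vial_2 from where it was at the start of the episode above 0.01 m or angle between any of bottle, beaker, spare_vial_1, spare_vial_2's own z axis and vertical above 0.1 rad).
It also fails if it takes over 35 s, if anything falls off the work surface, if the arm or the gripper's body presses on something with over 40 N, if the wrist force passes 120 N, or if a joint passes its speed limit or range.

## Robot

A 7-joint arm with a two-finger parallel gripper is mounted at the origin on the work surface. World frame = base frame: x ahead of the robot, y to its left, z up, the work surface at z = 0. Lengths are in m, angles in rad, forces in N, time in s.
With the tool pointing down it reaches from about 0.35 to 0.9 m from the base axis. Payload 19.9 kg.
Tool frame: the origin (TCP) lies at the very end of the fingers, on their centre line; the grasp point (between the pads) lies 19 mm behind it; x points along the fingers, y is the direction in which the jaws open and shut, and the axes are right-handed (so a half turn about x gives the same grasp; the last joint's range is limited). The gripper opens to 85 mm and grips with 20 to 120 N. Pads are 22 mm wide; open, the fingers measure 114 mm over their backs; the gripper's body (76 mm by 85 mm) begins 54 mm behind the grasp point. The pads swing forward as they close: fully open they stand 13 mm farther back than shut.
Start: joints at [-1.173, 0.417, -0.01, 1.614, 0.005, 1.111, -0.053], TCP at [0.266, 0.566, 0.231] pointing down, gripper open.
Joint ranges: [-2.81, 2.81], [-0.39, 2.02], [-1.27, 1.25], [0.06, 2.57], [-1.19, 4.33], [0.19, 2], [-2.82, 2.82]. Speed limits (rad/s): [1.89, 1.89, 2.39, 2.39, 3.01, 3.01, 3.01].

## Interface

Orientations are given as a unit quaternion [w, x, y, z].
In Python, from workcell import readout, viewer, ticket gives the robot as it stands. The module is installed in compiled form; this text tells all that it offers.
- The arm moves only by the shell command python3 -m handwheel 'ROWS'. ROWS is JSON, a list of rows, each a list of 7 numbers: the shift along the world's x, y, z in mm, then the turn, a rotation vector about the world's x, y, z in rad, then the finger opening in mm, from 0 to 85.4. In form: [[tx, ty, tz, wx, wy, wz, hand], ...]. A call has 1 to 10 rows; each row shifts and turns the commanded pose from where the row before left it; what a row does not reach is not made up. A row lasts 1/10 s, in which the tool goes at most 50 mm and 8.59 degrees, less where a joint would pass 70% of its speed; a pose out of reach is approached as far as the arm can. A call is refused whole if a number of a shift passes 50 or a number of a turn 0.15, either way. A call with a gripper value outside its range is refused whole. The fingers move at their own pace and stop on an object; the grip force is fixed at half the most. Time passes only in rows, so rows that do not move let the fingers close. It gives the time, the measured TCP pose, the force and the opening at its end, in the units of the state.
- readout.get_state(): the state, without advancing time (a new reading comes with each control period).
- viewer.capture(name): name is "side" or "top"; returns the picture (420x560x3 uint8, blue, green, red); there is no depth.
- viewer.get_calibration(name): a dict with "vertical_fov" (degrees; the focal length in pixels is half the picture's height over the tangent of half this angle, whatever the lens; pixels are square), "cx", "cy" (the principal point, pixels), "R" (3x3) and "t" (3): a world point X has camera coordinates R X + t. Camera axes: x right, y down, z forward; pixel columns grow to the right and rows downward; lengths in m; the calibration is good to about 2 mm. A picture is of the moment at which its call begins. get_calibration takes no time and is no camera call.
- ticket.finish_job(): hands the job in, once; it reports no verdict.
The state is a dict: "time": time; "joints": joint angles; "qd": joint speeds; "tau": joint torques, N m; "tool_pos": TCP position; "tool_rot": TCP orientation; "wrist_force": force on the tool from outside, world axes, zero at the start; "moment": the same for the moment, N m; "opening": finger opening in m.
Only numpy, scipy, OpenCV 4.12 (cv2) and the standard library are available. Lean on these libraries where they do the work, as an engineer would, in place of code of your own. Each camera call takes 0.05 s, during which the arm holds its last target.

## Working session

There is one attempt and no reset: what is moved stays moved. The work goes in short steps, Python scripts to look and compute and a shell command to move; the robot and the scene stay as the last step left them, time stands still between calls to the robot, and variables do not carry over. Pictures are saved under pics/ and viewed, and the job is handed in when it is done.

```bash
mkdir -p pics; python3 - <<'E'
from workcell import readout, viewer
import cv2
s=readout.get_state()
for k,v in s.items(): print(k,v)
for n in("side","top"):
    cv2.imwrite(f"pics/{n}0.png",viewer.capture(n)); c=viewer.get_calibration(n); print(n,c)
E
```

```text
time 0.0
joints [-1.17348847  0.417986   -0.01029147  1.61417671  0.00468315  1.11068607
 -0.05300815]
qd [ 1.83602345e-04  9.87565244e-05 -2.58633071e-04  6.95915418e-04
 -3.21293169e-04 -5.10657356e-04  1.02438220e-03]
tau [-7.08600801e-04 -8.64460230e+01  6.78703766e-01 -4.34915614e+01
  1.90466788e-02  7.23957724e-03 -2.41709262e-05]
tool_pos [0.26540224 0.56546761 0.23065174]
tool_rot [ 0.69008751  0.15347589  0.6902206  -0.154337  ]
wrist_force [ 0.63771762  0.7145405  -0.35081755]
moment [-0.05105637 -0.00671868 -0.02492773]
opening 0.08555251609475177
side {'vertical_fov': 49.49599990419371, 'cx': 279.69323675138907, 'cy': 210.4758932303066, 'R': array([[ 0.71006675, -0.70410236, -0.00671404],
       [-0.36946361, -0.36444231, -0.85479731],
       [ 0.59941793,  0.60944374, -0.51891856]]), 't': array([-0.40945606,  0.33757242,  0.89870407])}
top {'vertical_fov': 42.450713314711535, 'cx': 278.4197309957736, 'cy': 213.6483862508202, 'R': array([[-0.01650365, -0.99961533,  0.02228938],
       [-0.98506386,  0.01243396, -0.17173991],
       [ 0.1713967 , -0.0247908 , -0.98489014]]), 't': array([-0.03722401,  0.59688253,  1.41980545])}
```

View pics/side0.png

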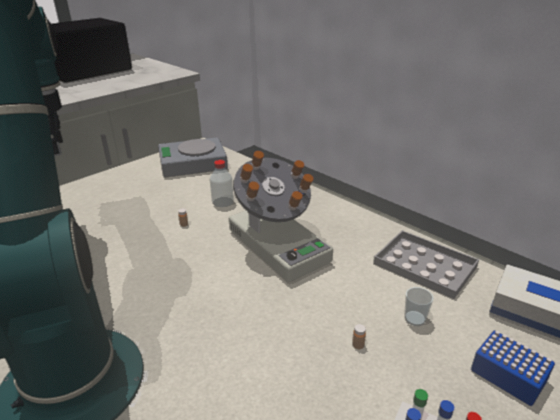

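View pics/top0.png

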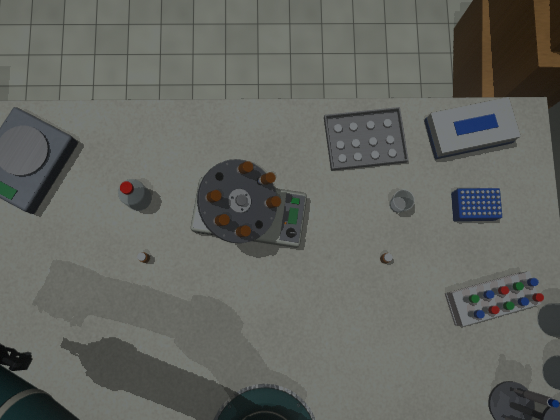

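```bash
python3 - <<'E'
import cv2
a=cv2.imread("pics/side0.png")[140:230,222:327];b=cv2.imread("pics/top0.png")[145:255,180:320]
cv2.imwrite("pics/sc.png",cv2.resize(a,None,fx=6.5,fy=6.5,interpolation=cv2.INTER_CUBIC))
cv2.imwrite("pics/tc.png",cv2.resize(b,None,fx=5,fy=5,interpolation=cv2.INTER_CUBIC))
E
```

```text
(no output)
```

View pics/sc.png

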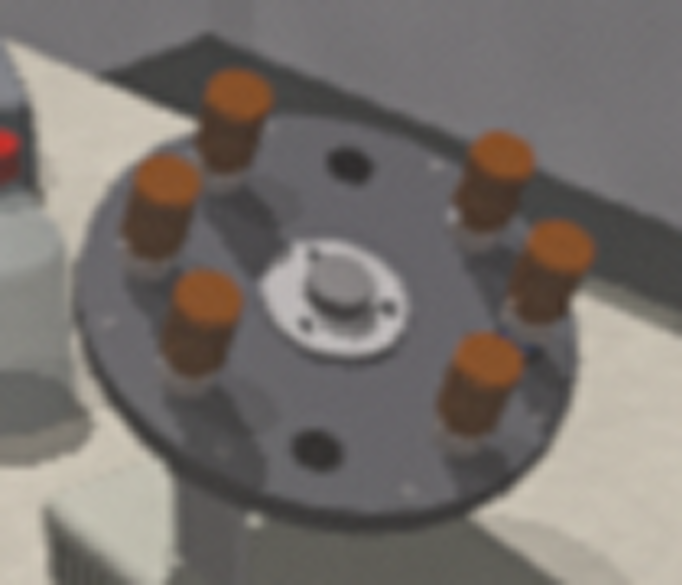

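View pics/tc.png

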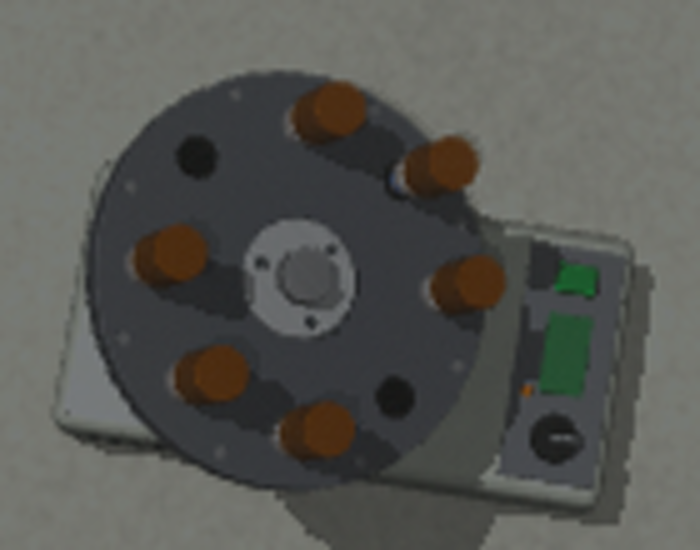

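Six vials are visible. The crept one shows blue at its foot: side picture, full-frame ≈ (308,178); top ≈ (269,178). The empty sockets lie at ±90° from it, as described. Next I fit the wheel's pose.

```bash
cat > h.py <<'E'
import numpy as np
from workcell import viewer
def proj(n,X):
    c=viewer.get_calibration(n); f=210/np.tan(np.radians(c['vertical_fov'])/2)
    p=np.atleast_2d(X)@c['R'].T+c['t']; return np.c_[c['cx']+f*p[:,0]/p[:,2],c['cy']+f*p[:,1]/p[:,2]]
E
cat > fit.py <<'E'
from h import *
from scipy.optimize import least_squares
from scipy.spatial.transform import Rotation as Ro
S=np.array([(559,247),(501,156),(350,165),(238,95),(168,181),(208,298),(317,451),(489,360),(342,280)],float)
T=np.array([(447,163),(338,108),(197,157),(180,253),(219,374),(326,430),(395,397),(475,283),(310,276)],float)
S=(S+.5)/6.5-.5+[222,140]; T=(T+.5)/5-.5+[180,145]
def model(q,free):
    x,y,yaw,ph,gap=q[:5]; z,tilt=(q[5],q[6]) if free else (.185,np.radians(25))
    R=Ro.from_euler('ZYZ',[yaw,-tilt,ph]).as_matrix()
    P=[]
    for k in range(8):
        a=k*np.pi/4; h=0 if k in(2,6) else .05+(gap if k==0 else 0)
        P.append([.078*np.cos(a),.078*np.sin(a),h])
    P.append([0,0,.016])
    return np.array(P)@R.T+[x,y,z],R
def res(q,free): 
    X,_=model(q,free); return np.r_[proj('side',X)-S,proj('top',X)-T].ravel()
best=None
for free in(0,1):
  b=None
  for yaw in np.arange(0,6.3,.8):
    for ph in np.arange(0,6.3,.8):
      q0=[.6,.1,yaw,ph,.012]+([.185,.43] if free else [])
      r=least_squares(res,q0,args=(free,),loss='soft_l1',x_scale=[.05,.05,.5,.5,.01]+([.02,.1] if free else []))
      if b is None or r.cost<b.cost:b=r
  X,R=model(b.x,free); print(free,b.cost,np.round(b.x,4)); print(np.round(res(b.x,free).reshape(2,9,2),1).tolist())
  print("end",X[0],"axis",R[:,2],"wheel x",R[:,0]); print(np.round(X,3).tolist())
E
python3 fit.py
```

```text
Traceback (most recent call last):
  File "fit.py", line 24, in <module>
    r=least_squares(res,q0,args=(free,),loss='soft_l1',x_scale=[.05,.05,.5,.5,.01]+([.02,.1] if free else []))
  File "fit.py", line 17, in res
    X,_=model(q,free); return np.r_[proj('side',X)-S,proj('top',X)-T].ravel()
                                    ~~~~^^^^^^^^^^
  File "h.py", line 4, in proj
    c=viewer.get_calibration(n); f=210/np.tan(np.radians(c['vertical_fov'])/2)
ValueError: time passes only in moves, steps and waits
```

```bash
sed -i "s/^def proj/C={n:viewer.get_calibration(n) for n in ('side','top')}\ndef proj/; s/c=viewer.get_calibration(n);/c=C[n];/" h.py; python3 fit.py
```

```text
0 3.2822082212297383 [ 0.6077  0.0552  7.6559 -2.1901  0.0077]
[[[-0.2, 0.1], [0.4, -1.1], [-0.1, -0.5], [0.0, -0.8], [-0.3, -0.6], [-0.1, -0.5], [-0.1, -0.2], [0.0, -0.9], [-0.0, -0.8]], [[0.5, 0.3], [0.5, 0.0], [-0.3, 0.1], [-0.0, 0.2], [0.4, 0.2], [0.4, 0.2], [-0.3, 0.0], [1.2, -0.2], [-0.4, -0.1]]]
end [ 0.65711551 -0.02146292  0.2181397 ] axis [-0.08315926 -0.4143558   0.90630779] wheel x [ 0.69486721 -0.67600639 -0.24530577]
[[0.657, -0.021, 0.218], [0.681, 0.031, 0.236], [0.663, 0.103, 0.212], [0.605, 0.105, 0.263], [0.549, 0.087, 0.249], [0.526, 0.038, 0.225], [0.552, 0.008, 0.158], [0.602, -0.036, 0.198], [0.606, 0.049, 0.2]]
1 1.463040372813915 [ 0.6083  0.0557  4.5249  0.94    0.0097  0.1825 -0.4306]
[[[-0.0, 0.3], [0.3, -0.4], [-0.1, 0.4], [0.1, -0.0], [-0.2, -0.0], [-0.0, 0.0], [-0.1, 0.3], [0.0, -0.3], [0.0, -0.1]], [[0.5, 0.1], [0.2, -0.0], [-0.5, 0.2], [-0.3, 0.0], [0.1, -0.0], [0.2, -0.0], [-0.4, -0.0], [1.0, -0.3], [-0.6, -0.1]]]
end [ 0.65772309 -0.02157029  0.21756363] axis [-0.07781779 -0.41012884  0.90870167] wheel x [ 0.69350413 -0.67707991 -0.24620075]
[[0.658, -0.022, 0.218], [0.682, 0.032, 0.233], [0.664, 0.103, 0.209], [0.606, 0.106, 0.26], [0.55, 0.088, 0.247], [0.527, 0.039, 0.223], [0.552, 0.008, 0.156], [0.603, -0.036, 0.196], [0.607, 0.049, 0.197]]
```

```bash
cat > st.py <<'E'
import numpy as np
from workcell import readout
from scipy.spatial.transform import Rotation as Ro
s=readout.get_state()
E=np.array([.6574,-.0215,.2178]); a=np.array([-.0805,-.412,.907]); a/=np.linalg.norm(a)
w,x,y,z=s['tool_rot']; R=Ro.from_quat([x,y,z,w]).as_matrix()
t=R[:,0]; c=np.cross(t,-a); sn=np.linalg.norm(c)
print('t',s['time'],'pos',np.round(s['tool_pos'],4),'x',np.round(t,3),'y',np.round(R[:,1],3),'open',round(s['opening'],4))
print('rotvec to go',np.round(c/sn*np.arctan2(sn,t@-a),4))
d=s['tool_pos']-E; h=d@a; print('height over end mm',round(h*1e3,1),'lateral mm',np.round((d-h*a)*1e3,1),'F along a',round(s['wrist_force']@a,2),np.round(s['wrist_force'],1))
print('to standoff100 mm',np.round((E+.1*a-s['tool_pos'])*1e3,1),'j',np.round(s['joints'],2))
E
python3 st.py; python3 -c "
from h import *
for n,uv in (('top',(136,205)),):
  c=C[n];f=210/np.tan(np.radians(c['vertical_fov'])/2)
  for uv,z in (((127,188),.145),((401,200),.07),((148,256),.05),((385,257),.05)):
    d=c['R'].T@np.array([(uv[0]-c['cx'])/f,(uv[1]-c['cy'])/f,1]);o=-c['R'].T@c['t'];print(uv,o+d*(z-o[2])/d[2])
"
```

```text
t 0.1 pos [0.2654 0.5655 0.2307] x [-0.    -0.001 -1.   ] y [ 0.425  0.905 -0.001] open 0.0852
rotvec to go [ 4.265e-01 -8.350e-02 -1.000e-04]
height over end mm -198.7 lateral mm [-408.   505.1  193.2] F along a -0.32 [-0.1  0.1 -0.3]
to standoff100 mm [ 383.9 -628.2   77.8] j [-1.17  0.42 -0.01  1.61  0.    1.11 -0.05]
(127, 188) [0.65143017 0.34189589 0.145     ]
(401, 200) [ 0.62655438 -0.37887327  0.07      ]
(148, 256) [0.48606043 0.30484275 0.05      ]
(385, 257) [ 0.47418907 -0.33186248  0.05      ]
```

```bash
python3 -m handwheel '[[0,0,25,0,0,0,40],[0,0,25,0,0,0,20],[0,0,25,0,0,0,0],[0,0,25,0,0,0,0],[0,0,25,0,0,0,0],[0,0,25,0,0,0,0],[0,0,10,0,0,0,0],[0,0,0,0,0,0,0]]'; python3 st.py
```

```text
time: 0.9
tool_pos: [0.2657, 0.566, 0.392]
tool_rot: [0.69, 0.154, 0.69, -0.153]
wrist_force: [-0.0, 0.4, -0.2]
opening: -0.0001
t 0.9 pos [0.2657 0.566  0.392 ] x [ 0.001  0.001 -1.   ] y [0.425 0.905 0.001] open -0.0001
rotvec to go [ 4.241e-01 -8.260e-02  1.000e-04]
height over end mm -52.5 lateral mm [-396.   565.9  221.9] F along a -0.35 [-0.   0.4 -0.2]
to standoff100 mm [ 383.7 -628.7  -83.5] j [-1.18  0.32 -0.    1.39  0.    1.43 -0.05]
```

```bash
python3 -m handwheel '[[19,-31,2,0,0,0,0],[19,-31,2,0,0,0,0],[19,-31,2,0,0,0,0],[19,-31,2,0,0,0,0],[19,-31,2,0,0,0,0],[19,-31,0,0,0,0,0],[19,-31,0,0,0,0,0],[19,-31,0,0,0,0,0],[19,-31,0,0,0,0,0],[19,-31,0,0,0,0,0]]'; python3 st.py
python3 -m handwheel '[[19,-31,0,0.042,-0.008,0,0],[19,-31,0,0.042,-0.008,0,0],[19,-31,0,0.042,-0.008,0,0],[19,-31,0,0.042,-0.008,0,0],[19,-31,0,0.042,-0.008,0,0],[19,-31,0,0.042,-0.008,0,0],[19,-31,0,0.042,-0.008,0,0],[19,-31,0,0.042,-0.008,0,0],[19,-31,0,0.042,-0.008,0,0],[19,-31,0,0.042,-0.008,0,0]]'; python3 st.py
```

```text
time: 1.9
tool_pos: [0.4558, 0.2542, 0.3997]
tool_rot: [0.69, 0.153, 0.691, -0.154]
wrist_force: [0.8, -0.1, 0.2]
opening: -0.0001
t 1.9 pos [0.4558 0.2542 0.3997] x [-0.002 -0.001 -1.   ] y [ 0.425  0.905 -0.002] open -0.0001
rotvec to go [ 0.4266 -0.0846 -0.0005]
height over end mm 67.7 lateral mm [-196.2  303.6  120.5] F along a 0.18 [ 0.8 -0.1  0.2]
to standoff100 mm [ 193.6 -316.9  -91.2] j [-0.77  0.11  0.22  1.63 -0.03  1.4   0.59]
time: 2.9
tool_pos: [0.6459, -0.0555, 0.3996]
tool_rot: [0.669, 0.301, 0.679, -0.0]
wrist_force: [0.1, 1.0, 0.2]
opening: 0.0004
t 2.9 pos [ 0.6459 -0.0555  0.3996] x [ 0.077  0.409 -0.909] y [0.409 0.819 0.403] open 0.0004
rotvec to go [ 0.0037 -0.0036 -0.0013]
height over end mm 179.9 lateral mm [ 3.  40.2 18.5] F along a -0.23 [0.1 1.  0.2]
to standoff100 mm [  3.4  -7.2 -91.1] j [-0.1   0.4   0.48  1.37 -0.61  1.51  1.56]
```

```bash
python3 -m handwheel '[[1,-2,-23,0.004,-0.004,0,0],[1,-2,-23,0,0,0,0],[1,-2,-23,0,0,0,0],[0.4,-1.2,-22,0,0,0,0],[1.2,6.2,-13.6,0,0,0,0],[1.2,6.2,-13.6,0,0,0,0],[1.2,6.2,-13.6,0,0,0,0],[1.2,6.1,-13.6,0,0,0,0],[0,0,0,0,0,0,0],[0,0,0,0,0,0,0]]'; python3 st.py; python3 - <<'E'
from workcell import viewer
import cv2
for n,(r,c) in {"side":(90,210),"top":(120,190)}.items():
    i=viewer.capture(n)[r:r+140,c:c+150]; cv2.imwrite(f"pics/{n}1.png",cv2.resize(i,None,fx=4,fy=4,interpolation=cv2.INTER_CUBIC))
E
```

```text
time: 3.9
tool_pos: [0.6538, -0.0366, 0.256]
tool_rot: [0.671, 0.302, 0.678, 0.002]
wrist_force: [-0.1, -0.1, 0.3]
opening: -0.0001
t 3.9 pos [ 0.6538 -0.0366  0.256 ] x [ 0.081  0.411 -0.908] y [0.407 0.818 0.406] open -0.0001
rotvec to go [0.0015 0.0006 0.0004]
height over end mm 41.2 lateral mm [-0.3  1.9  0.8] F along a 0.36 [-0.1 -0.1  0.3]
to standoff100 mm [ -4.5 -26.1  52.5] j [-0.11  0.49  0.44  1.56 -0.67  1.25  1.68]
```

View pics/side1.png

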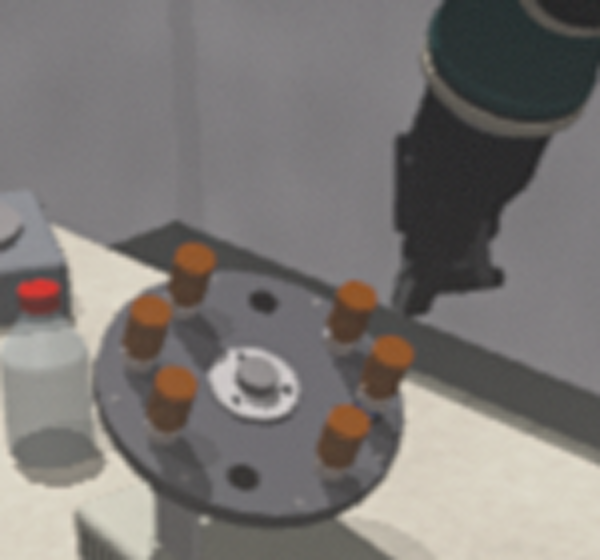

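View pics/top1.png

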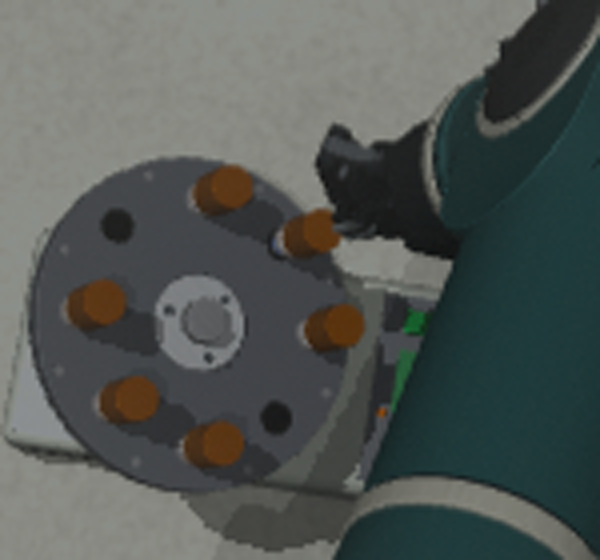

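```bash
python3 -c "
from h import *
for n,r,c in (('side',90,210),('top',120,190)):
  print(n,(proj(n,np.array([[.6538,-.0366,.256],[.6574,-.0215,.2178]]))-[c,r]+.5)*4-.5)"
```

```text
side [[406.79674245 307.71351843]
 [391.20137364 352.74012037]]
top [[345.51516228 221.44090248]
 [319.53880202 231.13467123]]
```

```bash
python3 -m handwheel '[[0.4,1.4,-3.7,0,0,0,0],[0.4,1.4,-3.7,0,0,0,0],[0.4,1.4,-3.7,0,0,0,0],[0.4,1.4,-3.7,0,0,0,0],[0.4,1.4,-3.7,0,0,0,0],[0.3,1.4,-3.7,0,0,0,0],[0.3,1.4,-3.7,0,0,0,0],[0.3,1.5,-4,0,0,0,0],[0,0,0,0,0,0,0]]'; python3 st.py
python3 -m handwheel '[[0.1,0.6,-1.4,0,0,0,0],[0.1,0.6,-1.4,0,0,0,0],[0.1,0.6,-1.4,0,0,0,0],[0.1,0.7,-1.4,0,0,0,0],[0,0,0,0,0,0,0]]'; python3 st.py
```

```text
time: 4.9
tool_pos: [0.6564, -0.0251, 0.2253]
tool_rot: [0.67, 0.302, 0.678, 0.002]
wrist_force: [0.1, 0.1, -0.1]
opening: -0.0003
t 4.9 pos [ 0.6564 -0.0251  0.2253] x [ 0.08   0.411 -0.908] y [0.407 0.818 0.406] open -0.0003
rotvec to go [ 0.0013 -0.0002  0.    ]
height over end mm 8.3 lateral mm [-0.3 -0.1 -0.1] F along a -0.12 [ 0.1  0.1 -0.1]
to standoff100 mm [ -7.1 -37.7  83.3] j [-0.12  0.52  0.43  1.59 -0.7   1.2   1.7 ]
time: 5.4
tool_pos: [0.6571, -0.023, 0.2205]
tool_rot: [0.671, 0.302, 0.678, 0.001]
wrist_force: [-0.4, -1.0, 3.3]
opening: 0.0002
t 5.4 pos [ 0.6571 -0.023   0.2205] x [ 0.082  0.411 -0.908] y [0.407 0.818 0.407] open 0.0002
rotvec to go [0.0016 0.0009 0.0005]
height over end mm 3.1 lateral mm [-0.  -0.2 -0.1] F along a 3.39 [-0.4 -1.   3.3]
to standoff100 mm [ -7.8 -39.7  88.1] j [-0.12  0.53  0.43  1.6  -0.7   1.19  1.7 ]
```

```bash
python3 -m handwheel '[[0.1,0.6,-1.4,0,0,0,0],[0.1,0.6,-1.4,0,0,0,0],[0.1,0.6,-1.4,0,0,0,0],[0.2,0.6,-1.4,0,0,0,0],[0,0,0,0,0,0,0]]'; python3 st.py
python3 -m handwheel '[[0.1,0.4,-0.9,0,0,0,0],[0.1,0.4,-0.9,0,0,0,0],[0,0,0,0,0,0,0]]'; python3 st.py
```

```text
time: 5.9
tool_pos: [0.6575, -0.0203, 0.2145]
tool_rot: [0.67, 0.302, 0.678, 0.002]
wrist_force: [-0.7, -0.5, 3.7]
opening: 0.0001
t 5.9 pos [ 0.6575 -0.0203  0.2145] x [ 0.081  0.411 -0.908] y [0.407 0.818 0.407] open 0.0001
rotvec to go [0.0013 0.0003 0.0003]
height over end mm -3.5 lateral mm [-0.2 -0.2 -0.1] F along a 3.67 [-0.7 -0.5  3.7]
to standoff100 mm [ -8.2 -42.4  94. ] j [-0.12  0.53  0.42  1.6  -0.7   1.18  1.71]
time: 6.2
tool_pos: [0.6577, -0.0196, 0.2128]
tool_rot: [0.67, 0.302, 0.678, 0.002]
wrist_force: [-0.5, -1.0, 2.9]
opening: -0.0005
t 6.2 pos [ 0.6577 -0.0196  0.2128] x [ 0.081  0.411 -0.908] y [0.407 0.818 0.407] open -0.0005
rotvec to go [0.0014 0.0005 0.0003]
height over end mm -5.3 lateral mm [-0.1 -0.3 -0.2] F along a 3.06 [-0.5 -1.   2.9]
to standoff100 mm [ -8.4 -43.1  95.7] j [-0.12  0.53  0.42  1.6  -0.71  1.18  1.71]
```

```bash
python3 -m handwheel '[[0.1,0.4,-0.9,0,0,0,0],[0.1,0.4,-0.9,0,0,0,0],[0,0,0,0,0,0,0]]'; python3 st.py|sed -n 3p
python3 -m handwheel '[[0.1,0.4,-0.9,0,0,0,0],[0,0,0,0,0,0,0]]'; python3 st.py|sed -n 3p
```

```text
time: 6.5
tool_pos: [0.6579, -0.0188, 0.211]
tool_rot: [0.67, 0.302, 0.678, 0.001]
wrist_force: [-0.5, -1.5, 3.6]
opening: 0.0001
height over end mm -7.3 lateral mm [-0.1 -0.3 -0.2] F along a 3.88 [-0.5 -1.5  3.6]
time: 6.7
tool_pos: [0.658, -0.0184, 0.2101]
tool_rot: [0.67, 0.302, 0.678, 0.001]
wrist_force: [-1.5, 0.1, 4.3]
opening: 0.0
height over end mm -8.3 lateral mm [-0.1 -0.4 -0.2] F along a 3.97 [-1.5  0.1  4.3]
```

```bash
python3 -m handwheel '[[0.1,0.4,-0.9,0,0,0,0],[0,0,0,0,0,0,0]]'; python3 st.py|sed -n 3p
python3 -m handwheel '[[0.1,0.4,-0.9,0,0,0,0],[0,0,0,0,0,0,0]]'; python3 st.py|sed -n 3p
```

```text
time: 6.9
tool_pos: [0.6581, -0.0181, 0.2094]
tool_rot: [0.671, 0.302, 0.678, 0.001]
wrist_force: [-1.7, -0.5, 5.1]
opening: 0.0001
height over end mm -9.1 lateral mm [-0.  -0.4 -0.2] F along a 5.01 [-1.7 -0.5  5.1]
time: 7.1
tool_pos: [0.6582, -0.0179, 0.2087]
tool_rot: [0.671, 0.302, 0.678, 0.001]
wrist_force: [-3.6, -2.1, 7.9]
opening: -0.0003
height over end mm -9.9 lateral mm [ 0.  -0.4 -0.2] F along a 8.3 [-3.6 -2.1  7.9]
```

```bash
python3 -m handwheel '[[0,0.4,-0.9,0,0,0,0],[0,0,0,0,0,0,0]]'; python3 st.py|sed -n 3p
```

```text
time: 7.3
tool_pos: [0.6583, -0.0175, 0.208]
tool_rot: [0.671, 0.302, 0.678, 0.002]
wrist_force: [-4.5, -1.8, 11.2]
opening: -0.0004
height over end mm -10.6 lateral mm [ 0.1 -0.4 -0.2] F along a 11.28 [-4.5 -1.8 11.2]
```

```bash
python3 -m handwheel '[[0,0.3,-0.7,0,0,0,0],[0,0,0,0,0,0,0],[0,0,0,0,0,0,0]]'; python3 st.py|sed -n 3p;  python3 - <<'E'
from workcell import viewer
import cv2
for n,(r,c) in {"side":(90,210),"top":(120,190)}.items():
    i=viewer.capture(n)[r:r+140,c:c+150]; cv2.imwrite(f"pics/{n}2.png",cv2.resize(i,None,fx=4,fy=4,interpolation=cv2.INTER_CUBIC))
E
```

```text
time: 7.6
tool_pos: [0.6584, -0.0174, 0.2076]
tool_rot: [0.671, 0.302, 0.677, 0.002]
wrist_force: [-5.2, -3.1, 11.9]
opening: -0.0
height over end mm -11.0 lateral mm [ 0.1 -0.4 -0.2] F along a 12.52 [-5.2 -3.1 11.9]
```

View pics/side2.png

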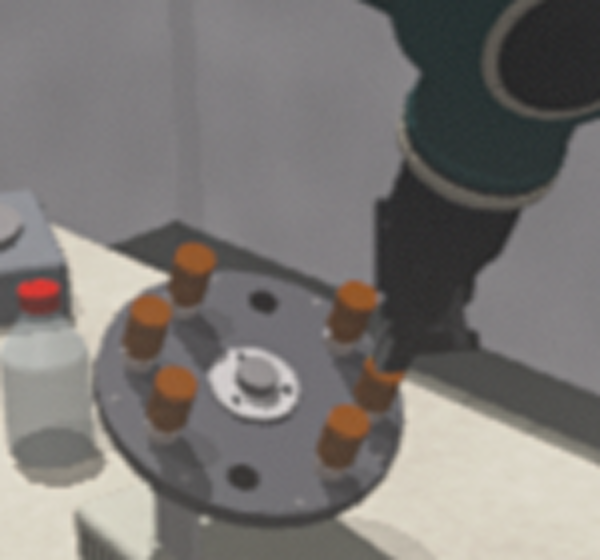

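View pics/top2.png

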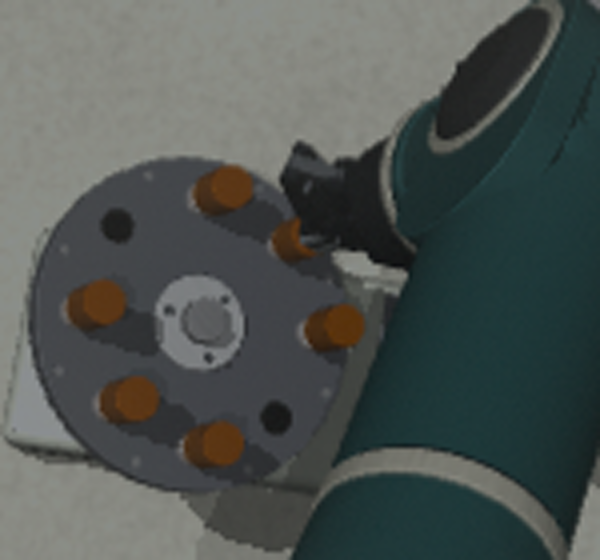

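The blue ring is gone in both views (side vial foot ≈ (375,405) and top ≈ (285,243) in the crops), the collar sits on the disc, and the force is rising at the stopper's stiffness. I'll withdraw along the axis.

```bash
python3 -m handwheel '[[-0.4,-2,4.5,0,0,0,0],[-0.8,-4.1,9.1,0,0,0,0],[-1.6,-8.2,18,0,0,0,0],[-1.6,-8.2,18,0,0,0,0],[-1.6,-8.2,18,0,0,0,0],[-1.6,-8.2,18,0,0,0,0],[-1.6,-8.2,18,0,0,0,0],[-1,-4,9,0,0,0,0],[0,0,0,0,0,0,0],[0,0,0,0,0,0,0]]'; python3 -m handwheel '[[0,-15,20,0,0,0,0],[0,-15,20,0,0,0,0],[0,-15,20,0,0,0,0],[0,-15,20,0,0,0,0],[0,-15,10,0,0,0,0],[0,0,0,0,0,0,0],[0,0,0,0,0,0,0],[0,0,0,0,0,0,0]]'; python3 st.py;  python3 - <<'E'
from workcell import viewer
import cv2
i=viewer.capture("side");cv2.imwrite("pics/side3f.png",i);cv2.imwrite("pics/side3.png",cv2.resize(i[140:230,222:327],None,fx=6.5,fy=6.5,interpolation=cv2.INTER_CUBIC))
i=viewer.capture("top");cv2.imwrite("pics/top3f.png",i);cv2.imwrite("pics/top3.png",cv2.resize(i[145:255,180:320],None,fx=5,fy=5,interpolation=cv2.INTER_CUBIC))
E
```

```text
time: 8.7
tool_pos: [0.6479, -0.0677, 0.3187]
tool_rot: [0.67, 0.302, 0.678, 0.002]
wrist_force: [-0.6, 0.6, -0.8]
opening: -0.0001
time: 9.5
tool_pos: [0.6481, -0.1419, 0.4083]
tool_rot: [0.67, 0.302, 0.678, 0.002]
wrist_force: [-1.3, -0.1, 0.7]
opening: -0.0
t 9.5 pos [ 0.6481 -0.1419  0.4083] x [ 0.079  0.412 -0.908] y [0.407 0.818 0.407] open -0.0
rotvec to go [ 0.0004 -0.0011 -0.0004]
height over end mm 223.2 lateral mm [  8.6 -28.4 -12.1] F along a 0.74 [-1.3 -0.1  0.7]
to standoff100 mm [  1.3  79.2 -99.7] j [ 0.04  0.47  0.5   1.27 -0.63  1.6   1.67]
```

View pics/side3.png

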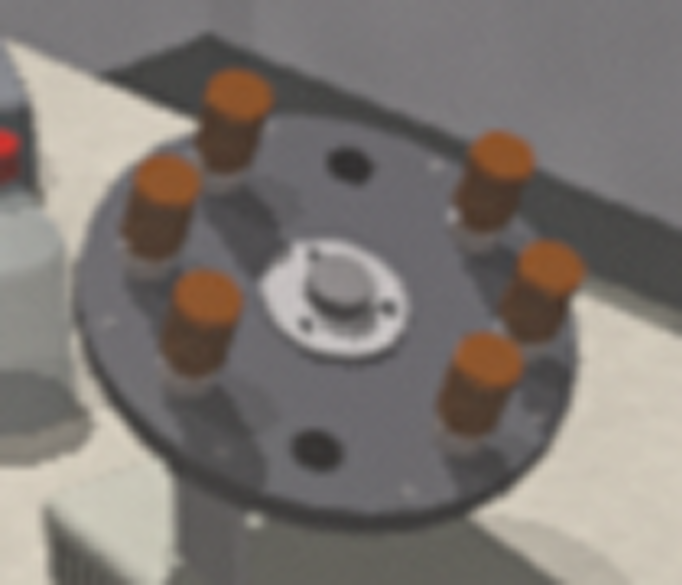

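View pics/top3f.png

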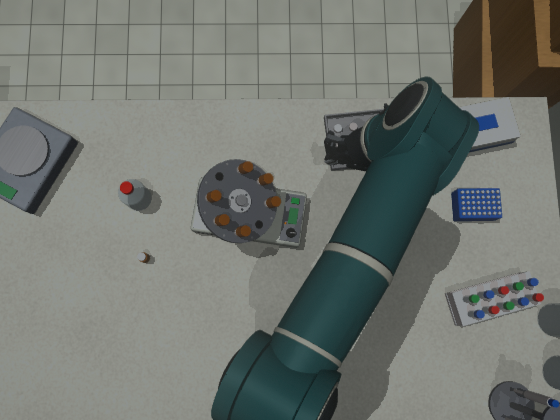

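View pics/side3f.png

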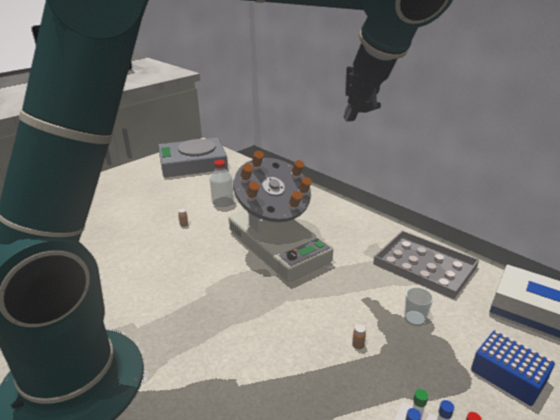

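```bash
python3 - <<'E'
from h import *
a=np.array([-.0805,-.412,.907]);E=np.array([.6574,-.0215,.2178])
def px(h): return (proj('side',E+h*a)-[222,140]+.5)*6.5-.5
for h in (.003,0,-.006,-.008,-.010): print(h,px(h).round(0))
E
```

```text
0.003 [[560. 244.]]
0 [[558. 249.]]
-0.006 [[554. 258.]]
-0.008 [[552. 262.]]
-0.01 [[551. 265.]]
```

View pics/top3.png

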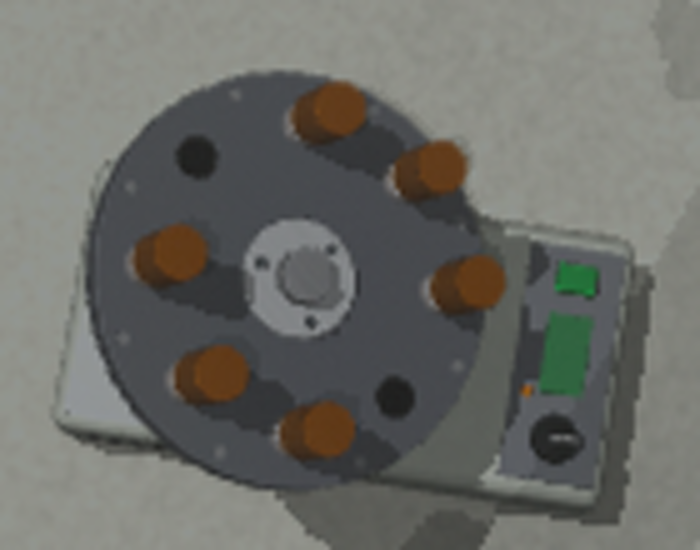

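```bash
python3 -c "
from workcell import ticket; print(ticket.finish_job())"
```

```text
the job is handed in; nothing more can be done
None
```

The crept vial is pressed home, the hand is withdrawn, and the job is handed in at about 9.6 s of the 35 s allowed.

- **Locating:** I found the wheel and the crept vial's end by fitting their geometry to both camera pictures. Most residuals were under about 1 pixel.
- **Pressing:** I pressed the flat end along the vial's axis with closed fingertips. It slid at a steady 3–4 N, then the force climbed at about 4 N/mm as the stopper hit its stop. The highest wrist force I read was about 12.5 N along the axis, with up to about 5 N along world x. Both are below the 30 N the glass bears and the 12 N sideways push that turns the wheel.
- **Withdrawing:** I backed straight out along the axis. The tip is now over 200 mm from the glass, and the wrist force is back to about zero.

**Final checks:**
- **Seating:** The blue ring no longer shows in either view. The vial's end moved about 12 mm in the side picture, and its collar sits tight like the others.
- **Surroundings:** The other vials and the wheel are at the same pixels as before. The bottle, beaker and spare vials stand where they were; in the top picture the arm hid the beaker and one spare vial, so I checked those two only in the side view.
- **Disagreement:** The first picture fit put the starting gap at 8–10 mm. The first contact and the vial's travel pointed to about 12 mm, within the stated 10–14 mm, so I relied on the force and the later pictures to judge it home.

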